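# Seat the burner head over its igniter post

## Robot

A 6-joint arm with a two-finger parallel gripper is mounted at the origin on the work surface. World frame = base frame: x ahead of the robot, y to its left, z up, the work surface at z = 0. Lengths are in mm, angles in degrees, forces in N, time in s.
With the tool pointing down it reaches from about 350 to 850 mm from the base axis. Payload 8.1 kg.
Tool frame: the origin (TCP) lies midway between the tips of the shut fingers; the grasp point (between the pads) lies 19 mm behind it (r.tcp_to_grasp is the distance from the TCP to the grasp point, in mm); z points along the fingers, y is the direction in which the jaws open and shut (so a half turn about z gives the same grasp; the last joint's range is limited). The gripper opens to 85 mm and grips with 20 to 120 N. Pads are 22 mm wide; open, the fingers measure 114 mm over their backs; the gripper's body (76 mm by 85 mm) begins 54 mm behind the grasp point. The pads swing forward as they close: fully open they stand 13 mm farther back than shut.
Start: joints at [67.07, 7.471, 85.268, -0, 87.261, -4.893], TCP at [185.754, 570.526, 191.692] pointing down, gripper open.
Joint ranges: [-169.43, 169.43], [-51.17, 129.36], [1.28, 143.12], [-76.62, 256.62], [0, 156.53], [-152.29, 152.29]. Speed limits (degrees/s): [136.94, 136.94, 159.86, 180, 180, 180].

## Interface

Orientations are given as [roll, pitch, yaw] about the fixed x, y, z axes, in that order (R = Rz(yaw) Ry(pitch) Rx(roll)).
In Python, from bench import r gives the robot as it stands.
- The arm moves only by the tool jog_arm, never from a script. Its argument "targets" is a list of rows, each a list of 7 numbers: the shift along the tool's x, y, z in m, then the turn, a rotation vector about the tool's x, y, z in rad, then the closure, from 0 (fully open) to 1 (shut). In form: [[dx, dy, dz, wx, wy, wz, claw], ...]. A call has 1 to 5 rows; each row is the pose to reach, as a shift and turn from the pose commanded when the call began, along the tool's axes at that moment; what a row does not reach only later rows make up. A row lasts 1/12 s, in which the tool goes at most 41.7 mm and 7.16 degrees, less where a joint would pass 70% of its speed; a pose out of reach is approached as far as the arm can. A call with a gripper value outside its range is refused whole. The fingers move at their own pace and stop on an object; "newtons" is the grip in N (left out, the last holds). Time passes only in rows, so rows that repeat a pose let the fingers close. It gives the time, the measured TCP pose, the force and the opening at its end, in the units of the state.
- r.sense(): the state, without advancing time (a new reading comes with each control period).
- r.snapshot(name): name is "scene" or "top" or "wrist"; returns a dict with "pixels" (480x640x3 uint8, red, green, blue), "fx", "fy", "cx", "cy" (pixels), "origin" and "attitude" of the camera in the world. Camera axes: x right, y down, z forward; pixel columns grow to the right and rows downward; lengths in mm; the calibration is good to about 2 mm. A picture is of the moment at which its call begins. There is no depth.
- r.hand_in(): hands the job in, once; it reports no verdict.
The state is a dict: "time": time; "joint_pos": joint angles; "qd": joint speeds; "joint_efforts": joint torques, N m; "tool_pos": TCP position; "tcp_rot": TCP orientation; "ft_force": force on the tool from outside, world axes, zero at the start; "wrist_torque": the same for the moment, N m; "finger_gap": finger opening in mm.
Only numpy, scipy, OpenCV 4.12 (cv2) and the standard library are available. Lean on these libraries where they do the work, as an engineer would, in place of code of your own. Each camera call takes 0.05 s, during which the arm holds its last target.

## Task

The burner head of the table-top gas stove was put back after cleaning but sits turned wrong, up on the tip of the igniter post. Push it round with a fingertip until the notch in its rim stands over the post, then press it down in the middle with the fingertip until it is fully home and level. Do not lift the head, and leave the pan support, the pot and the brush where they are.

Things in the scene. Friction and masses are not known exactly. Their poses are not given: they have to be found in the camera images.
- stove: Fixed single-burner table-top gas stove: a stainless box 370 mm deep (195 mm before to 175 mm behind the origin) and 300 mm wide (y), deck 85 mm above the counter, knob on its front (-x). Origin: on the counter, under the burner's vertical axis; x to the stove's back, y to its left, z up. The burner cup rises from the deck; its seat is 112 mm above the counter.
- post (a point): Tip of the igniter post: a fixed upright white ceramic pin, 10 mm in diameter with a rounded tip, 63 mm from the burner axis, always 34 degrees (counter-clockwise from above) from the stove's +x axis; a small steel bracket runs outwards from it. Its tip is 119.5 mm above the counter, 7.5 mm higher than the seat.
- head: Loose dull-brass burner head, 0.45 kg: flange 128 mm in diameter, 5 mm thick; on it a port body 104 mm in diameter. Below, a spigot (15 mm diameter, 60 mm long) turns in the burner's throat. Origin: centre of the flange's underside, on the burner axis; z up, x to the notch. At the start the underside is 119.5 mm above the counter, on the post, 0.6 rad or more from the right angle. Home: 112 mm.
- notch (a point): Where the post's axis must be in the notch of the head's rim: at underside height, 63 mm from the head's axis along its +x. The notch is open to the rim, 14 mm wide (2 mm play each side of the post), its inner end 52 mm from the axis.
- lug (a point): Middle of the top of one of three like lugs on the head's top: this one at 180 degrees from the notch, the others at +60 and -60 degrees. Each is 16 mm long radially (35 to 51 mm from the axis), 10 mm wide, and 14 mm high above the flat top. The head turns with a push of a few newtons on a lug's side, either way, and stays where it is left.
- top_centre (a point): Centre of the head's flat closed top, 16 mm above the underside, free of lugs for 35 mm round the axis: where to press. The spigot is a snug fit: the head's weight does not seat it; with the notch over the post it goes home under about 4 to 8 N straight down at the middle, and stays down.
- pan_support: Bystander: loose black steel pan support, a ring 203 mm across with four arms, 44 mm high, on the counter beside the stove. Origin: centre of its underside.
- pot: Bystander: loose aluminium pot, 150 mm across and 85 mm high, on the counter on the stove's other side. Origin: centre of its underside.
- brush: Bystander: loose wooden burner brush with steel bristles, 165 mm long, 26 mm wide, 16 mm high, lying on its side along the stove's depth at the right edge of its deck. Origin: underside, middle of its handle.
Things that resemble listed ones, but are neither listed nor needed, are in the scene too. What is meant by the head is not blue, green or white, and is the larger of those in its own colour.

How it is judged (in metres and radians):
At the end, for the whole second after the job is handed in: The head's underside is within 1.8 mm of its seat (112 mm above the counter), the notch within 5 mm of the post's axis, the head level within 2 degrees and at rest (z of head in the frame of stove below 0.1138 m and horizontal distance between notch and post below 0.005 m and angle between head's own z axis and vertical below 0.035 rad and linear speed of head below 0.01 m/s); the robot touches nothing.
It fails at once if the burner head is lifted more than 8 mm above its starting height (z of head in the frame of stove above 0.1275 m).
It fails at once if the arm or the gripper's body, not the fingers, pushes on the burner head (contact force between the arm and head above 3 N).
It fails at once if the pan support is moved more than 15 mm (distance of pan_support from where it was at the start of the episode above 0.015 m).
It fails at once if the pot is moved more than 15 mm (distance of pot from where it was at the start of the episode above 0.015 m).
It fails at once if the brush is moved more than 15 mm (distance of brush from where it was at the start of the episode above 0.015 m).
It also fails if it takes over 64 s, if anything falls off the work surface, if the arm or the gripper's body presses on something with over 40 N, if the wrist force passes 120 N, or if a joint passes its speed limit or range.

## Working session

There is one attempt and no reset: what is moved stays moved. The work goes in short steps, Python scripts to look and compute and a tool call to move; the robot and the scene stay as the last step left them, time stands still between calls to the robot, and variables do not carry over. Pictures are saved under pics/ and viewed, and the job is handed in when it is done.

Besides the shell and the picture viewer there is one more tool, called by a JSON object that holds its "op" and its "data". jog_arm: Moves the arm, as the interface text tells. Its arguments: {"type":"object","properties":{"targets":{"type":"array","items":{"type":"array","items":{"type":"number"}}},"newtons":{"type":"number"}},"required":["targets"]}

```bash
mkdir -p pics; ls; python3 - <<'E'
from bench import r
import cv2,json
s=r.sense();print(s)
for n in("scene","top","wrist"):
    p=r.snapshot(n);cv2.imwrite(f"pics/{n}0.png",p["pixels"][:,:,::-1])
    print(n,{k:v for k,v in p.items() if k!="pixels"})
E
```

```text
pics
{'time': 0.0, 'joint_pos': array([ 6.70684933e+01,  7.51622107e+00,  8.53295020e+01,  1.89079206e-04,
        8.72599175e+01, -4.89153646e+00]), 'qd': array([ 0.0047475 , -0.01959035, -0.05660512, -0.04081947,  0.05307455,
       -0.06806753]), 'joint_efforts': array([-8.32638452e-04, -5.69397891e+01, -5.00552201e+01, -4.41931425e-04,
        1.50749227e-02,  5.86022384e-05]), 'tool_pos': array([185.53020911, 569.94860368, 190.6307445 ]), 'tcp_rot': array([-1.79894760e+02, -9.19609969e-03,  1.61960012e+02]), 'ft_force': array([0.25378864, 0.15385641, 0.45606441]), 'wrist_torque': array([0.06057964, 0.01629219, 0.02066763]), 'finger_gap': 85.08416984623142}
scene {'fx': 556.2832290783567, 'fy': 556.2832290783567, 'cx': 318.40837506429733, 'cy': 240.17429512113114, 'origin': array([1400.94013426,  250.8687491 ,  836.73004499]), 'attitude': array([-127.57088056,    0.26780335,  106.91658933])}
top {'fx': 458.37273087822103, 'fy': 458.37273087822103, 'cx': 314.1205237270756, 'cy': 246.16208750883183, 'origin': array([ 385.64830004,    7.10209831, 1374.44562284]), 'attitude': array([-174.18286021,   -0.49759783,  -91.04268521])}
wrist {'fx': 362.10028827010944, 'fy': 362.10028827010944, 'cx': 320.76771971654944, 'cy': 245.47301855015573, 'origin': array([114.29303491, 592.43842833, 373.42886183]), 'attitude': array([1.63245054e+02, 7.94561256e-02, 7.19749996e+01])}
```

View pics/scene0.png

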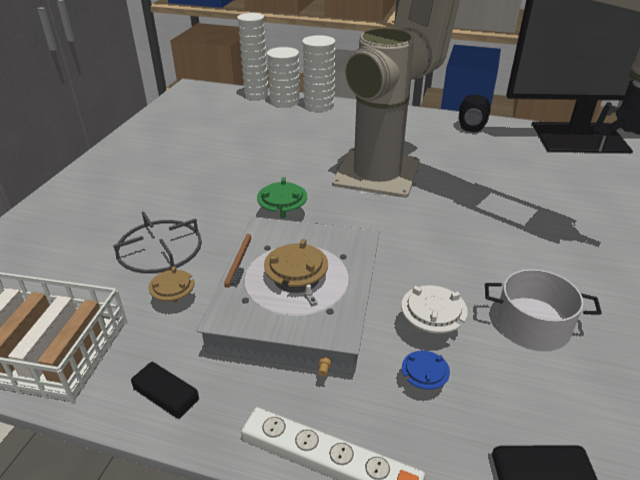

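View pics/top0.png

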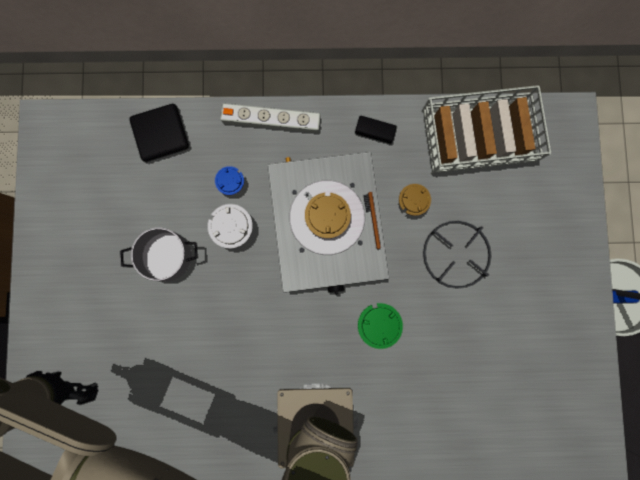

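View pics/wrist0.png

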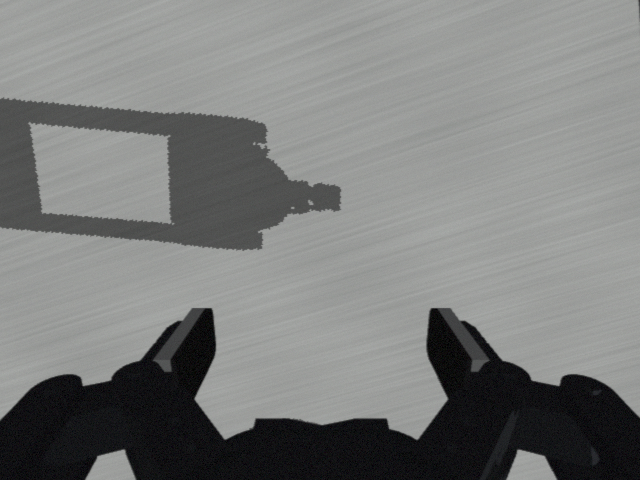

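Scene: the robot is at the bottom of the top view and the stove sits at (328,215). Its black knob at (337,289) faces the robot, so stove +x points away from the robot.

Things that could be taken for the head, top-view pixels:
- brass (327,215), large, on the stove
- brass (415,200), small
- green (381,326)
- white (230,227)
- blue (230,181)

I choose (327,215) and check it in a close crop.

```bash
python3 - <<'E'
import cv2
a=cv2.imread("pics/top0.png")[145:300,250:400];cv2.imwrite("pics/c1.png",cv2.resize(a,(580,600),interpolation=cv2.INTER_CUBIC))
a=cv2.imread("pics/scene0.png")[225:325,230:360];cv2.imwrite("pics/c2.png",cv2.resize(a,(780,600),interpolation=cv2.INTER_CUBIC))
E
```

```text
(no output)
```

View pics/c1.png

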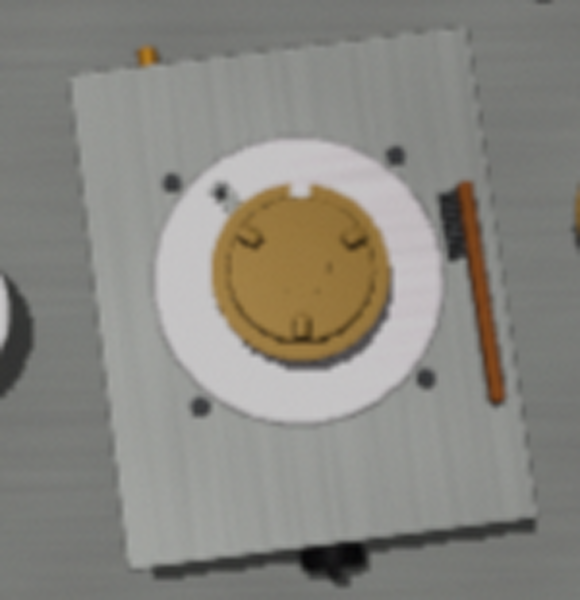

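View pics/c2.png

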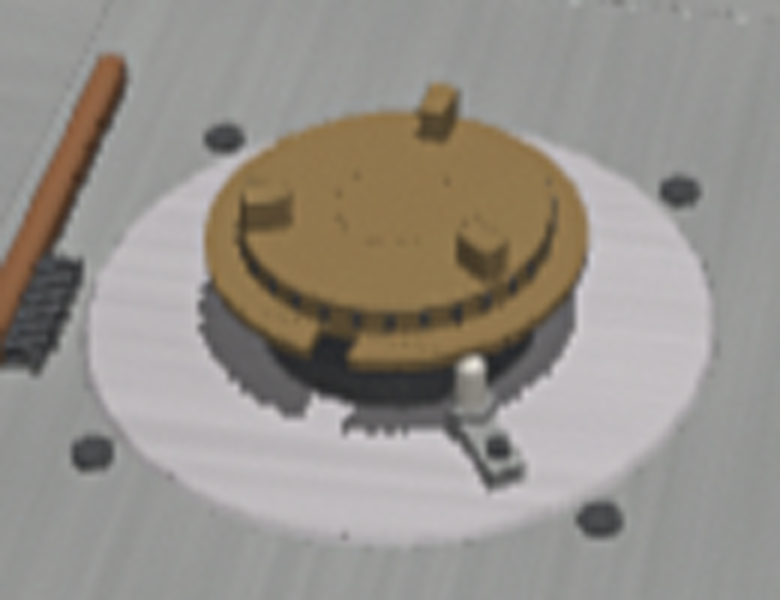

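The crop confirms it: large brass head raised on the stove, notch at crop (301,190), and the post's bracket at crop (225,195), up-left of it. The head must turn counter-clockwise. Now to measure.

```bash
cat > h.py <<'E'
import numpy as np,cv2
from scipy.spatial.transform import Rotation as R
def rot(a): return R.from_euler('xyz',a,degrees=True).as_matrix()
def ray(p,uv,z):
    uv=np.atleast_2d(uv).astype(float)
    d=np.c_[(uv[:,0]-p['cx'])/p['fx'],(uv[:,1]-p['cy'])/p['fy'],np.ones(len(uv))]@rot(p['attitude']).T
    o=np.array(p['origin']);return o+d*((z-o[2])/d[:,2])[:,None]
def proj(p,X):
    c=(np.atleast_2d(X)-p['origin'])@rot(p['attitude'])
    return np.c_[c[:,0]/c[:,2]*p['fx']+p['cx'],c[:,1]/c[:,2]*p['fy']+p['cy']]
def brass(im):
    h=cv2.cvtColor(im,cv2.COLOR_RGB2HSV);return cv2.inRange(h,(12,90,60),(28,255,255))
E
python3 - <<'E'
from bench import r
from h import *
p=r.snapshot("top");im=p["pixels"]
m=brass(im);n,l,st,ce=cv2.connectedComponentsWithStats(m)
for i in range(1,n):
    if st[i,4]>30: print(st[i],ce[i])
i=[i for i in range(1,n) if l[215,327]==i][0]
c=max(cv2.findContours((l==i).astype(np.uint8),cv2.RETR_EXTERNAL,cv2.CHAIN_APPROX_NONE)[0],key=cv2.contourArea)[:,0]
P=ray(p,c,124.5)[:,:2]
A=np.c_[2*P,np.ones(len(P))]
w=np.ones(len(P),bool)
for _ in range(6):
    s=np.linalg.lstsq(A[w],(P[w]**2).sum(1),rcond=None)[0];ctr=s[:2];rad=np.sqrt(s[2]+ctr@ctr)
    d=np.hypot(*(P-ctr).T)-rad; w=abs(d)<2.5
print("centre",ctr,rad)
k=d<-5;print(c[k],P[k]-ctr)
v=P[k].mean(0)-ctr;print("notch ang",np.degrees(np.arctan2(v[1],v[0])))
def f(x,y):return [250+x*150/580,145+y*155/600]
C=ray(p,[f(72,76),f(465,30),f(535,522),f(132,570)],85)[:,:2]
print(C); 
for a,b in((3,0),(2,1)):v=C[b]-C[a];print(np.degrees(np.arctan2(v[1],v[0])),np.hypot(*v))
for a,b in((1,0),(2,3)):v=C[b]-C[a];print(np.degrees(np.arctan2(v[1],v[0]))-90,np.hypot(*v))
B=ray(p,[f(221,190)],95)[0,:2]-ctr;print("bracket",B,np.degrees(np.arctan2(B[1],B[0])))
# plate(white) centre and brush/pot
for nme,uv,z in(("brush",f(480,290),93),("brushtop",f(465,185),95),("brushbot",f(497,400),95)):print(nme,ray(p,[uv],z)[0])
L=ray(p,[f(250,237),f(355,237),f(302,327)],149.5)[:,:2]-ctr
print(L,np.degrees(np.arctan2(L[:,1],L[:,0])),np.hypot(*L.T))
E
```

```text
[516  97  20  53 557] [525.44883303 123.43267504]
[477 101  20  54 585] [487.01709402 127.75042735]
[439 106  18  53 554] [447.8898917  131.83393502]
[223 108  10   6  54] [227.2037037  110.66666667]
[399 184  32  32 805] [414.56397516 199.26335404]
[ 305  193   46   45 1619] [327.28844966 215.21618283]
[368 192  12  57 212] [373.81132075 219.87735849]
centre [598.95870175 -44.03001786] 62.16181356035634
[[330 195]
 [329 196]
 [328 196]
 [327 196]
 [326 196]
 [325 196]
 [324 195]] [[55.66562031 -8.67175774]
 [52.89227286 -5.83712685]
 [52.93759965 -3.06380781]
 [52.98292469 -0.29059562]
 [53.02824799  2.48250973]
 [53.07356954  5.25550822]
 [55.93730062  7.97094342]]
notch ang -0.32782663749569074
[[ 754.82806792  120.1305629 ]
 [ 785.38011829 -173.6948459 ]
 [ 418.02110801 -213.40018218]
 [ 388.66950616   79.74009884]]
6.294771971414754 368.37953518284854
6.168764278889774 369.4985198370351
5.936298716705707 295.4095439215967
5.717864315539089 294.60607747919784
bracket [65.71717542 54.71382293] 39.779582354602745
brush [ 587.68588303 -177.58761261   93.        ]
brushtop [ 665.48493877 -168.71482316   95.        ]
brushbot [ 506.51879566 -187.11764804   95.        ]
[[ 20.0383711   34.7953528 ]
 [ 18.82020662 -38.83799667]
 [-44.14609606  -0.30715999]] [  60.06269692  -64.14599189 -179.6013535 ] [40.15286905 43.15773583 44.14716462]
```

Stove yaw is about 6°, so the post is at about 40° in the world frame. The notch is at about -0.5°, which means a turn of roughly +40°. Now I move above the stove with the fingers shut.

{"op": "jog_arm", "data": {"targets": [[-0.03, -0.02, -0.07, 0, 0, 0.1, 1], [-0.07, -0.05, -0.08, 0, 0, 0.2, 1], [-0.1, -0.08, -0.08, 0, 0, 0.3, 1], [-0.13, -0.1, -0.08, 0, 0, 0.4, 1], [-0.16, -0.125, -0.08, 0, 0, 0.5, 1]], "newtons": 20}}

```text
time: 0.62
tool_pos: [285.8, 423.0, 271.8]
tcp_rot: [179.9, -0.0, 133.1]
ft_force: [1.2, 0.1, 0.4]
finger_gap: 25.3
```

{"op": "jog_arm", "data": {"targets": [[-0.04, -0.007, 0, 0, 0, 0.1, 1], [-0.08, -0.014, 0, 0, 0, 0.2, 1], [-0.12, -0.021, 0, 0, 0, 0.3, 1], [-0.16, -0.028, 0, 0, 0, 0.4, 1], [-0.2, -0.035, 0, 0, 0, 0.5, 1]]}}

```text
time: 1.03
tool_pos: [397.3, 252.5, 270.3]
tcp_rot: [180.0, -0.0, 104.4]
ft_force: [0.9, 1.1, -0.6]
finger_gap: 0.1
```

{"op": "jog_arm", "data": {"targets": [[0, 0, 0, 0, 0, 0.1, 1], [0, 0, 0, 0, 0, 0.2, 1], [0, 0, 0, 0, 0, 0.256, 1], [0, 0, 0, 0, 0, 0.256, 1]]}}

```text
time: 1.37
tool_pos: [396.9, 253.8, 270.1]
tcp_rot: [-180.0, 0.0, 89.8]
ft_force: [0.4, -1.0, -1.0]
finger_gap: 0.1
```

{"op": "jog_arm", "data": {"targets": [[-0.033, 0.022, 0, 0, 0, 0, 1], [-0.066, 0.045, 0, 0, 0, 0, 1], [-0.1, 0.068, 0, 0, 0, 0, 1], [-0.133, 0.09, 0, 0, 0, 0, 1], [-0.166, 0.113, 0, 0, 0, 0, 1]]}}

```text
time: 1.78
tool_pos: [510.3, 87.0, 270.3]
tcp_rot: [180.0, -0.0, 90.2]
ft_force: [0.8, -0.1, 0.9]
finger_gap: -0.2
```

{"op": "jog_arm", "data": {"targets": [[-0.033, 0.022, 0, 0, 0, 0, 1], [-0.066, 0.045, 0, 0, 0, 0, 1], [-0.1, 0.068, 0, 0, 0, 0, 1], [-0.133, 0.09, 0, 0, 0, 0, 1], [-0.133, 0.09, 0, 0, 0, 0, 1]]}}

```text
time: 2.2
tool_pos: [601.5, -50.5, 267.9]
tcp_rot: [-179.9, 0.1, 89.9]
ft_force: [0.8, 0.7, -1.4]
finger_gap: -0.0
```

```bash
python3 - <<'E'
from bench import r
from h import *
p=r.snapshot("wrist");cv2.imwrite("pics/w1.png",p["pixels"][:,:,::-1])
s=r.sense();print(s['tool_pos'],s['tcp_rot'],s['joint_pos'],p['origin'],p['attitude'])
E
```

```text
[600.35199836 -47.73025526 268.25713454] [-1.79843334e+02  1.44786379e-02  8.99170641e+01] [-9.39584543e+00  6.92038522e+00  7.79480484e+01 -3.98095422e-02
  9.52838232e+01 -9.31650312e+00] [600.70344068  22.82392483 450.40149319] [ 1.63113708e+02  1.54543973e-01 -1.05263857e-01]
```

View pics/w1.png

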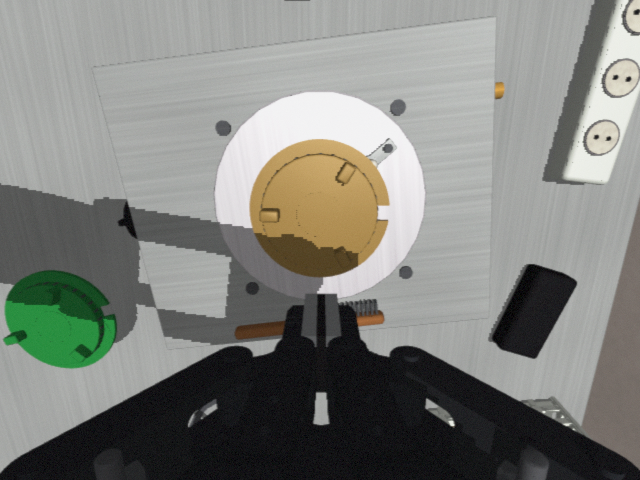

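The wrist view shows the head at about (320,207) px, notch at (384,213), bracket at (388,147), and lugs at (346,172), (270,215) and (343,256, in shadow).

```bash
cat > m.py <<'E'
from h import *
def circ(P,n=8,t=2):
    A=np.c_[2*P,np.ones(len(P))];w=np.ones(len(P),bool)
    for _ in range(n):
        s=np.linalg.lstsq(A[w],(P[w]**2).sum(1),rcond=None)[0];c=s[:2];rad=np.sqrt(s[2]+c@c)
        d=np.hypot(*(P-c).T)-rad;w=abs(d)<t
    return c,rad,d
def measure(p,z=124.5,verbose=1):
    im=p["pixels"];h=cv2.cvtColor(im,cv2.COLOR_RGB2HSV);m=cv2.inRange(h,(12,80,30),(28,255,255))
    n,l,st,ce=cv2.connectedComponentsWithStats(m)
    i=1+np.argmax(st[1:,4])
    c=max(cv2.findContours((l==i).astype(np.uint8),cv2.RETR_EXTERNAL,cv2.CHAIN_APPROX_NONE)[0],key=cv2.contourArea)[:,0]
    P=ray(p,c,z)[:,:2];ctr,rad,d=circ(P)
    k=(d<-4)
    v=P[k].mean(0)-ctr
    print("centre",ctr.round(2),"r",rad.round(2),"notch",np.degrees(np.arctan2(v[1],v[0])).round(2),k.sum(),c[k].min(0),c[k].max(0))
    return ctr
E
python3 - <<'E'
from bench import r
from m import *
p=r.snapshot("wrist");ctr=measure(p)
im=p["pixels"]
# stove deck corners in image / plate
g=(im.min(2)>150).astype(np.uint8)*255   # white plate
s=im.max(2).astype(int)
L=ray(p,[(346,172),(270,215)],149.5)[:,:2]-ctr;print(L,np.degrees(np.arctan2(L[:,1],L[:,0])),np.hypot(*L.T))
C=ray(p,[(94,67),(496,17),(488,318)],85)[:,:2];print(C)
v=C[1]-C[0];print(np.degrees(np.arctan2(v[1],v[0])),np.hypot(*v))
v=C[1]-C[2];print(np.degrees(np.arctan2(v[1],v[0]))-90,np.hypot(*v))
B=ray(p,[(388,147)],95)[0,:2]-ctr;print("br",B,np.degrees(np.arctan2(B[1],B[0])),np.hypot(*B))
H=ray(p,[(223,128),(398,107),(405,272),(252,288)],85)[:,:2];print("holes",H,H.mean(0))
cv2.imwrite("pics/w1c.png",cv2.resize(im[90:310,210:430],(600,600),interpolation=cv2.INTER_CUBIC)[:,:,::-1])
E
```

```text
centre [598.2  -43.64] r 63.2 notch -0.57 27 [377 207] [384 223]
[[ 21.07851782  40.86721362]
 [-42.70452631   5.02171177]] [ 62.71619224 173.29327331] [45.98296492 42.99876925]
[[ 389.74073573   86.588199  ]
 [ 753.73435156  126.20469977]
 [ 785.75331997 -170.09774738]]
6.211533925505526 366.14316803935066
6.167551064781691 298.0274392147248
br [64.01344827 59.09033699] 42.70987329135554 87.11710213584252
holes [[ 504.36307599   33.01061359]
 [ 671.50814773   51.68860301]
 [ 689.10613574 -114.99164557]
 [ 522.93066195 -133.70580713]] [596.97700535 -40.99955903]
```

View pics/w1c.png

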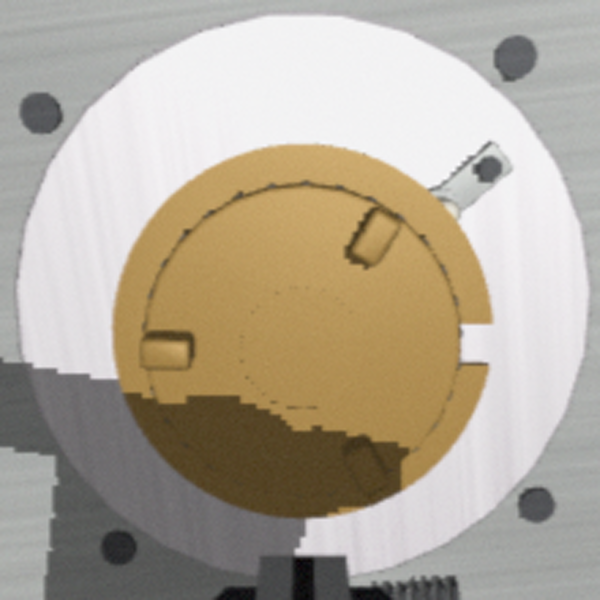

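{"op": "jog_arm", "data": {"targets": [[0.016, -0.022, 0.03, 0, 0, 0, 1], [0.032, -0.045, 0.06, 0, 0, 0, 1], [0.032, -0.045, 0.09, 0, 0, 0, 1], [0.032, -0.045, 0.095, 0, 0, 0, 1], [0.032, -0.045, 0.095, 0, 0, 0, 1]]}}

```text
time: 2.72
tool_pos: [552.7, -11.3, 173.4]
tcp_rot: [-179.8, -0.0, 90.2]
ft_force: [1.2, 0.0, -0.1]
finger_gap: 0.1
```

```bash
python3 - <<'E'
from bench import r
from h import *
p=r.snapshot("wrist");cv2.imwrite("pics/w2.png",p["pixels"][:,:,::-1])
s=r.sense();print(s['tool_pos'],s['tcp_rot'],s['ft_force'])
E
```

```text
[554.58631381 -11.8956118  175.9337402 ] [-1.79996077e+02  8.32192738e-04  9.01155192e+01] [-0.31232495 -0.58181331  0.29879607]
```

View pics/w2.png

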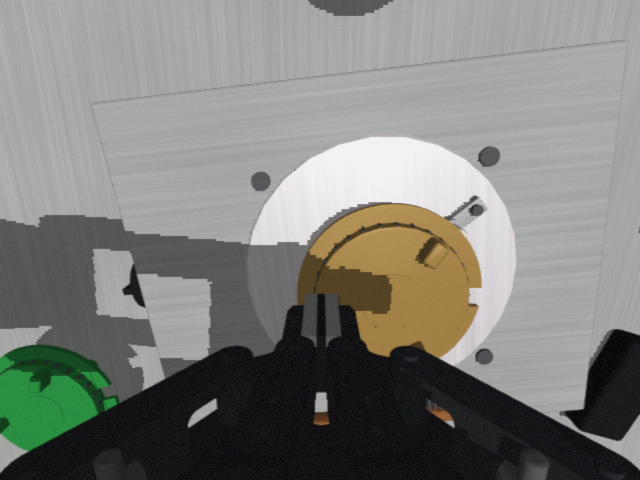

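The fingers are above the CW side of the near lug with clearance. I descend to about z 142.

{"op": "jog_arm", "data": {"targets": [[0, 0, 0.015, 0, 0, 0, 1], [0, 0, 0.028, 0, 0, 0, 1], [0, 0, 0.033, 0, 0, 0, 1], [0, 0, 0.033, 0, 0, 0, 1]]}}

```text
time: 3.1
tool_pos: [554.5, -12.7, 141.6]
tcp_rot: [-179.9, -0.0, 90.0]
ft_force: [-0.5, 0.6, -0.2]
finger_gap: 0.1
```

```bash
python3 - <<'E'
from bench import r
from h import *
s=r.sense();print(s['tool_pos'],s['tcp_rot'],s['ft_force'])
p=r.snapshot("scene");cv2.imwrite("pics/s1.png",cv2.resize(p["pixels"][200:330,220:370],(690,600),interpolation=cv2.INTER_CUBIC)[:,:,::-1])
c=np.array([598.4,-43.8]);q=np.array([555,-12.])
for t in np.arange(179.4,224,5):
    a=np.radians(t);er=np.array([np.cos(a),np.sin(a)]);et=np.array([-er[1],er[0]])
    P=c+43*er-16*et; print(t,P.round(1),"tool dx,dy",(P-q)[::-1].round(1),"wz",-np.radians(t-179.4).round(3))
E
```

```text
[554.45693255 -12.72169924 141.62854748] [-1.79923446e+02 -7.12454257e-03  9.00030593e+01] [-0.47272522  0.56682568 -0.17269688]
179.4 [555.6 -27.4] tool dx,dy [-15.4   0.6] wz -0.0
184.4 [554.3 -31.1] tool dx,dy [-19.1  -0.7] wz -0.087
189.4 [553.4 -35. ] tool dx,dy [-23.   -1.6] wz -0.175
194.4 [552.8 -39. ] tool dx,dy [-27.   -2.2] wz -0.262
199.4 [552.5 -43. ] tool dx,dy [-31.   -2.5] wz -0.349
204.4 [552.6 -47. ] tool dx,dy [-35.   -2.4] wz -0.436
209.4 [553.1 -51. ] tool dx,dy [-39.   -1.9] wz -0.524
214.4 [553.9 -54.9] tool dx,dy [-42.9  -1.1] wz -0.611
219.4 [555.  -58.7] tool dx,dy [-46.7   0. ] wz -0.698
```

View pics/s1.png

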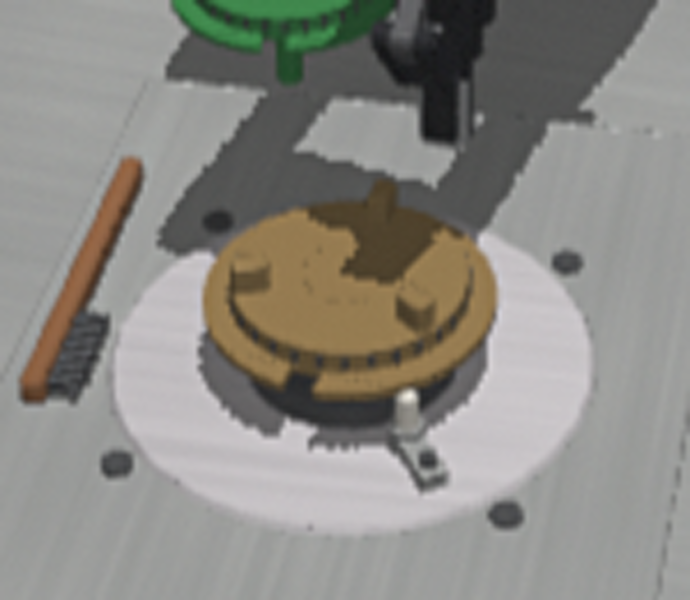

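```bash
python3 - <<'E'
from bench import r
from h import *
p=r.snapshot("scene")
for X in([554.5,-12.7,141.6],[555.4,-43.5,149.5],[598.4,-43.8,135.5],[555,-43.5,135.5]):
    u=proj(p,X)[0];print(X,u,(u-[220,200])*[4.6,600/130])
cv2.imwrite("pics/s2.png",cv2.resize(p["pixels"][150:300,250:400],(600,600),interpolation=cv2.INTER_CUBIC)[:,:,::-1])
E
```

```text
[554.5, -12.7, 141.6] [317.11540036 245.32698505] [446.73084165 209.20146945]
[555.4, -43.5, 149.5] [302.44064843 239.85063872] [379.22698279 183.92602488]
[598.4, -43.8, 135.5] [295.67926837 258.06758434] [348.12463449 268.00423542]
[555, -43.5, 135.5] [302.65373816 245.16752294] [380.20719552 208.46549051]
```

View pics/s2.png

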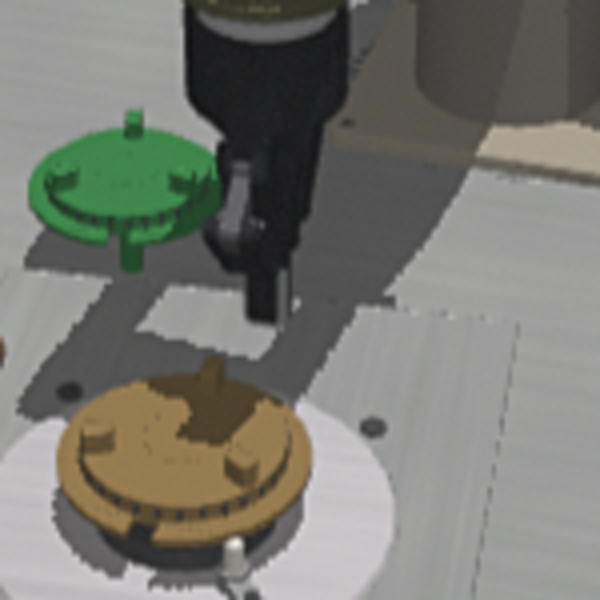

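```bash
python3 - <<'E'
from bench import r
from h import *
s=r.sense();t=s['tool_pos'];print(t,s['tcp_rot'],r.tcp_to_grasp)
p=r.snapshot("wrist");print(p['origin']-t)
for dz in(0,19,33,50):print(dz,proj(p,t+[0,0,dz]))
cv2.imwrite("pics/w3.png",p["pixels"][:,:,::-1])
q=r.snapshot("top");print([proj(q,t+[0,0,d]) for d in (0,35)])
cv2.imwrite("pics/t3.png",cv2.resize(q["pixels"][160:310,270:420],(600,600),interpolation=cv2.INTER_CUBIC)[:,:,::-1])
q=r.snapshot("scene");print([(d,proj(q,t+[0,0,d])) for d in (0,10,20,30,40)])
E
```

```text
[555.1302991  -12.761811   142.90588879] [1.79973060e+02 2.20319994e-04 8.99994225e+01] 18.700000000000003
[ -1.43521076  72.96512575 182.68148553]
0 [[323.41839506 277.13638834]]
19 [[323.68745706 291.5458374 ]]
33 [[323.92382255 304.20424504]]
50 [[324.26836102 322.65578947]]
[array([[316.36365115, 229.88968205]]), array([[316.54368901, 228.07419567]])]
[(0, array([[316.99103381, 244.99786199]])), (10, array([[316.96007918, 241.08450299]])), (20, array([[316.92878542, 237.12826889]])), (30, array([[316.8971469 , 233.12845118]])), (40, array([[316.86515792, 229.08432567]]))]
```

View pics/w3.png

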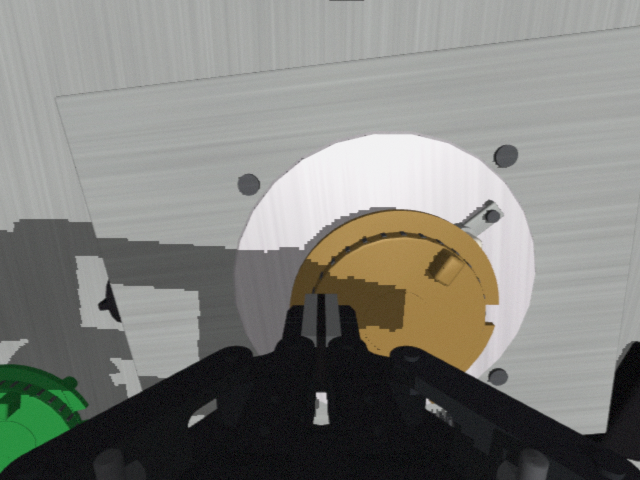

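View pics/t3.png

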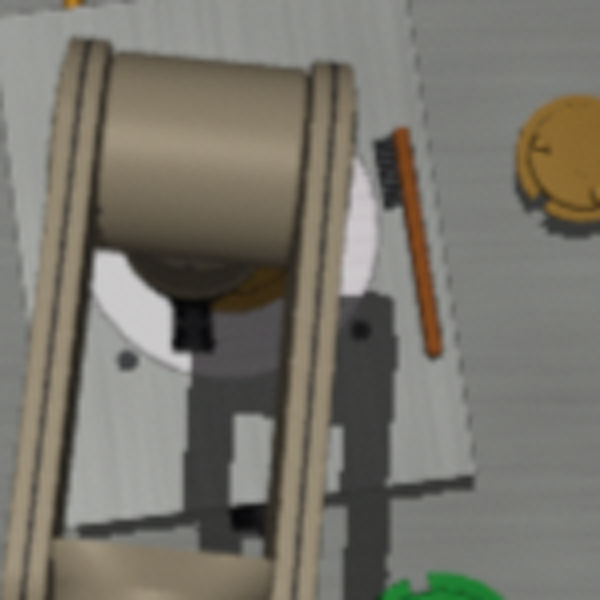

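The views disagree with the reported TCP. Both the scene view (tip at row 231, expected 245) and the wrist view (tip edge at row 294) put the real fingertips about 33 mm above the reported TCP. I'll check by touch, lightly, at the middle of the head's top: lift, centre, then lower in small steps while watching the force.

{"op": "jog_arm", "data": {"targets": [[0, 0, -0.02, 0, 0, 0, 1], [-0.015, 0.021, -0.02, 0, 0, 0, 1], [-0.031, 0.043, -0.02, 0, 0, 0, 1], [-0.031, 0.043, -0.01, 0, 0, 0, 1], [-0.031, 0.043, -0.005, 0, 0, 0, 1]]}}

```text
time: 3.77
tool_pos: [598.3, -44.4, 146.8]
tcp_rot: [180.0, 0.0, 89.9]
ft_force: [-0.3, 0.3, -0.5]
finger_gap: -0.4
```

{"op": "jog_arm", "data": {"targets": [[0, 0, 0, 0, 0, 0, 1], [0, 0, 0.002, 0, 0, 0, 1], [0, 0, 0.004, 0, 0, 0, 1], [0, 0, 0.006, 0, 0, 0, 1]]}}

```text
time: 4.1
tool_pos: [597.6, -43.2, 141.6]
tcp_rot: [180.0, 0.0, 90.0]
ft_force: [-0.3, 0.9, 0.3]
finger_gap: 0.1
```

{"op": "jog_arm", "data": {"targets": [[0, 0, 0.001, 0, 0, 0, 1], [0, 0, 0.002, 0, 0, 0, 1], [0, 0, 0.003, 0, 0, 0, 1], [0, 0, 0.003, 0, 0, 0, 1]]}}

```text
time: 4.43
tool_pos: [597.6, -43.6, 138.1]
tcp_rot: [-180.0, 0.0, 90.0]
ft_force: [0.4, 0.0, -0.4]
finger_gap: -0.4
```

Still no contact. I go on past 135.5 in 2 mm steps, watching the force.

{"op": "jog_arm", "data": {"targets": [[0, 0, 0.001, 0, 0, 0, 1], [0, 0, 0.002, 0, 0, 0, 1], [0, 0, 0.003, 0, 0, 0, 1], [0, 0, 0.003, 0, 0, 0, 1]]}}

```text
time: 4.77
tool_pos: [597.5, -43.7, 134.9]
tcp_rot: [-180.0, -0.0, 90.0]
ft_force: [-1.2, -1.1, -0.4]
finger_gap: -0.1
```

{"op": "jog_arm", "data": {"targets": [[0, 0, 0.001, 0, 0, 0, 1], [0, 0, 0.002, 0, 0, 0, 1], [0, 0, 0.002, 0, 0, 0, 1]]}}

```text
time: 5.02
tool_pos: [597.6, -43.7, 132.9]
tcp_rot: [-180.0, -0.0, 90.0]
ft_force: [-0.0, 0.1, 0.1]
finger_gap: -0.1
```

```bash
python3 - <<'E'
from bench import r
from h import *
s=r.sense();print(s['tool_pos'],s['ft_force'])
p=r.snapshot("scene");cv2.imwrite("pics/s4.png",cv2.resize(p["pixels"][150:300,230:380],(600,600),interpolation=cv2.INTER_CUBIC)[:,:,::-1])
E
```

```text
[597.55067644 -43.65985201 132.89828173] [-0.01584702  0.09948378  0.13067416]
```

View pics/s4.png

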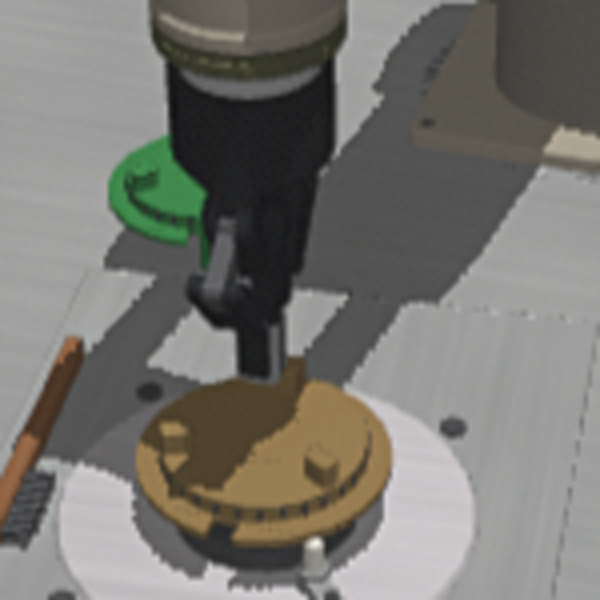

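No contact at reported z 133, and the picture shows the tip at crop (260,380), still about 30 mm above the top. The fingertips really are short of the reported TCP. I lower further.

{"op": "jog_arm", "data": {"targets": [[0, 0, 0.005, 0, 0, 0, 1], [0, 0, 0.01, 0, 0, 0, 1], [0, 0, 0.014, 0, 0, 0, 1], [0, 0, 0.018, 0, 0, 0, 1], [0, 0, 0.02, 0, 0, 0, 1]]}}

```text
time: 5.48
tool_pos: [597.1, -43.6, 112.0]
tcp_rot: [-179.9, -0.0, 90.0]
ft_force: [-0.7, -0.7, -0.1]
finger_gap: -0.1
```

{"op": "jog_arm", "data": {"targets": [[0, 0, 0.001, 0, 0, 0, 1], [0, 0, 0.002, 0, 0, 0, 1], [0, 0, 0.003, 0, 0, 0, 1], [0, 0, 0.004, 0, 0, 0, 1]]}}

```text
time: 5.82
tool_pos: [597.9, -43.7, 109.4]
tcp_rot: [180.0, 0.0, 90.0]
ft_force: [0.1, 0.3, -0.2]
finger_gap: -0.1
```

```bash
python3 - <<'E'
from bench import r
from h import *
s=r.sense();print(s['tool_pos'],s['ft_force'])
p=r.snapshot("scene");cv2.imwrite("pics/s5.png",cv2.resize(p["pixels"][200:300,240:340],(600,600),interpolation=cv2.INTER_CUBIC)[:,:,::-1])
E
```

```text
[597.87222831 -43.68925957 109.37776869] [ 0.14770079  0.29616286 -0.23766584]
```

View pics/s5.png

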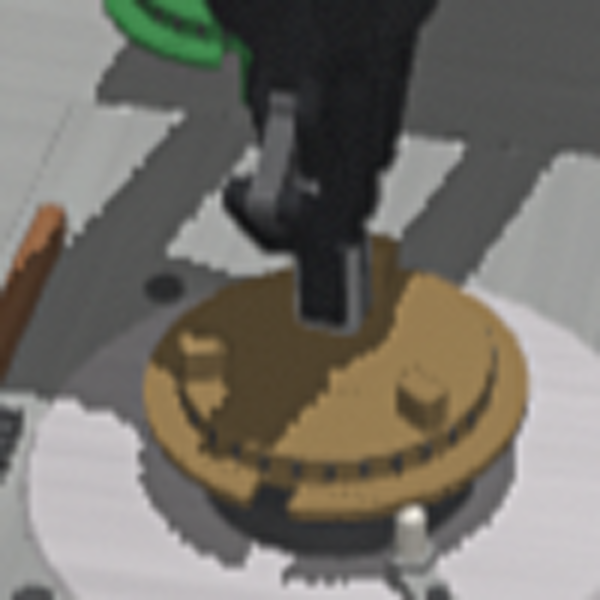

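The tip is now at crop (333,328) and the top's centre at about (335,349), so about 8 mm remains. I continue in small steps.

{"op": "jog_arm", "data": {"targets": [[0, 0, 0.001, 0, 0, 0, 1], [0, 0, 0.002, 0, 0, 0, 1], [0, 0, 0.003, 0, 0, 0, 1], [0, 0, 0.004, 0, 0, 0, 1], [0, 0, 0.004, 0, 0, 0, 1]]}}

```text
time: 6.28
tool_pos: [597.5, -43.7, 104.9]
tcp_rot: [-180.0, -0.0, 90.0]
ft_force: [0.4, -0.2, -0.4]
finger_gap: 0.3
```

{"op": "jog_arm", "data": {"targets": [[0, 0, 0.001, 0, 0, 0, 1], [0, 0, 0.001, 0, 0, 0, 1], [0, 0, 0.002, 0, 0, 0, 1], [0, 0, 0.002, 0, 0, 0, 1]]}}

```text
time: 6.62
tool_pos: [597.6, -43.7, 103.0]
tcp_rot: [-180.0, -0.0, 90.0]
ft_force: [0.6, 0.1, 0.1]
finger_gap: -0.1
```

{"op": "jog_arm", "data": {"targets": [[0, 0, 0.001, 0, 0, 0, 1], [0, 0, 0.001, 0, 0, 0, 1], [0, 0, 0.0015, 0, 0, 0, 1], [0, 0, 0.0015, 0, 0, 0, 1]]}}

```text
time: 6.95
tool_pos: [597.6, -43.6, 101.6]
tcp_rot: [-180.0, -0.0, 90.0]
ft_force: [0.1, 0.0, 0.4]
finger_gap: -0.4
```

```bash
python3 - <<'E'
from bench import r
from h import *
s=r.sense();print(s['tool_pos'],s['ft_force'])
p=r.snapshot("scene");cv2.imwrite("pics/s6.png",cv2.resize(p["pixels"][200:300,240:340],(600,600),interpolation=cv2.INTER_CUBIC)[:,:,::-1])
E
```

```text
[597.6416335  -43.64679631 101.63560421] [0.09614815 0.02942084 0.39355216]
```

View pics/s6.png

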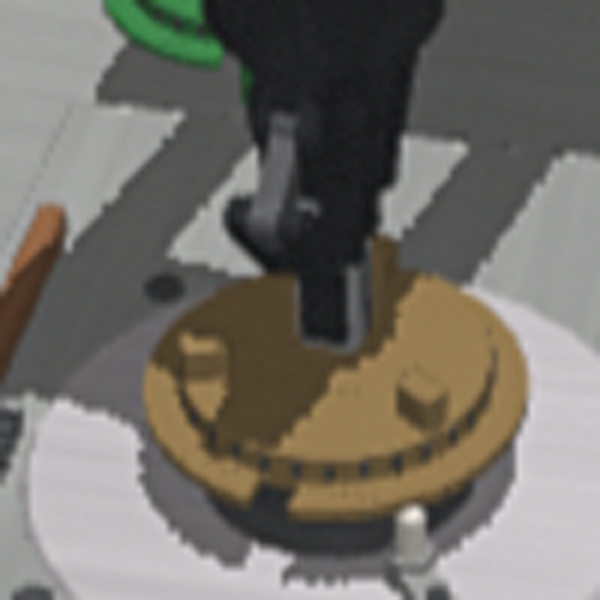

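{"op": "jog_arm", "data": {"targets": [[0, 0, 0.001, 0, 0, 0, 1], [0, 0, 0.001, 0, 0, 0, 1], [0, 0, 0.002, 0, 0, 0, 1], [0, 0, 0.002, 0, 0, 0, 1]]}}

```text
time: 7.33
tool_pos: [597.6, -43.6, 99.5]
tcp_rot: [-180.0, -0.0, 90.0]
ft_force: [-0.3, 0.5, 0.4]
finger_gap: 0.1
```

{"op": "jog_arm", "data": {"targets": [[0, 0, 0.001, 0, 0, 0, 1], [0, 0, 0.001, 0, 0, 0, 1]]}}

```text
time: 7.5
tool_pos: [597.6, -43.7, 98.5]
tcp_rot: [-180.0, -0.0, 90.0]
ft_force: [0.1, 0.1, -0.5]
finger_gap: -0.1
```

{"op": "jog_arm", "data": {"targets": [[0, 0, 0.001, 0, 0, 0, 1], [0, 0, 0.001, 0, 0, 0, 1]]}}

```text
time: 7.67
tool_pos: [597.6, -43.6, 97.5]
tcp_rot: [-180.0, -0.0, 90.0]
ft_force: [-0.6, -0.7, -0.9]
finger_gap: -0.1
```

```bash
python3 - <<'E'
from bench import r
from h import *
s=r.sense();print(s['tool_pos'],s['ft_force'])
p=r.snapshot("scene");cv2.imwrite("pics/s7.png",cv2.resize(p["pixels"][210:300,250:340],(600,600),interpolation=cv2.INTER_CUBIC)[:,:,::-1])
E
```

```text
[597.58615502 -43.64726567  97.48237706] [-0.59345099 -0.6676294  -0.87798473]
```

View pics/s7.png

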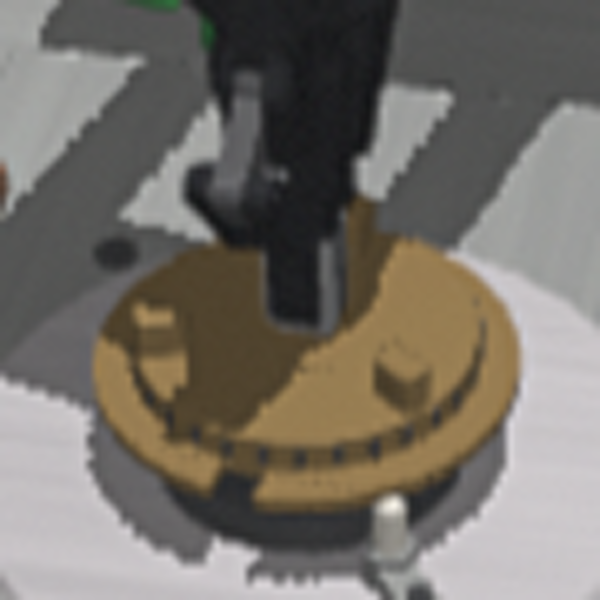

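{"op": "jog_arm", "data": {"targets": [[0, 0, 0.001, 0, 0, 0, 1], [0, 0, 0.001, 0, 0, 0, 1]]}}

```text
time: 7.88
tool_pos: [597.6, -43.6, 96.6]
tcp_rot: [-180.0, -0.0, 90.0]
ft_force: [-0.1, 0.0, 0.2]
finger_gap: 0.1
```

{"op": "jog_arm", "data": {"targets": [[0, 0, 0.001, 0, 0, 0, 1], [0, 0, 0.001, 0, 0, 0, 1]]}}

```text
time: 8.05
tool_pos: [597.8, -43.7, 95.8]
tcp_rot: [180.0, 0.0, 90.0]
ft_force: [-0.8, -1.3, 1.1]
finger_gap: 0.3
```

{"op": "jog_arm", "data": {"targets": [[0, 0, 0.001, 0, 0, 0, 1], [0, 0, 0.001, 0, 0, 0, 1]]}}

```text
time: 8.22
tool_pos: [597.8, -43.7, 95.4]
tcp_rot: [180.0, 0.0, 90.0]
ft_force: [-3.2, 0.2, 4.0]
finger_gap: 0.3
```

Contact with about 4 N at reported z 95.4, so the tips are about 39 mm above the reported TCP. I lift, go back beside the lug, and descend to reported z 102 (tip at about 141).

{"op": "jog_arm", "data": {"targets": [[0, 0, -0.015, 0, 0, 0, 1], [0, 0, -0.03, 0, 0, 0, 1], [0.016, -0.021, -0.03, 0, 0, 0, 1], [0.032, -0.043, -0.03, 0, 0, 0, 1], [0.032, -0.043, -0.03, 0, 0, 0, 1]]}}

```text
time: 8.63
tool_pos: [551.4, -9.3, 123.8]
tcp_rot: [-179.8, -0.1, 90.1]
ft_force: [-0.2, 0.3, -0.6]
finger_gap: -0.1
```

{"op": "jog_arm", "data": {"targets": [[0, 0, 0.01, 0, 0, 0, 1], [0, 0, 0.018, 0, 0, 0, 1], [0, 0, 0.023, 0, 0, 0, 1], [0, 0, 0.023, 0, 0, 0, 1]]}}

```text
time: 8.97
tool_pos: [553.8, -12.0, 99.3]
tcp_rot: [-179.8, -0.0, 90.0]
ft_force: [-0.5, -0.3, 0.1]
finger_gap: 0.2
```

```bash
python3 - <<'E'
from bench import r
from h import *
s=r.sense();print(s['tool_pos'],s['ft_force'])
p=r.snapshot("scene");cv2.imwrite("pics/s8.png",cv2.resize(p["pixels"][210:300,250:340],(600,600),interpolation=cv2.INTER_CUBIC)[:,:,::-1])
E
```

```text
[553.76272622 -12.00418123  99.30632598] [-0.50102169 -0.2852782   0.11839238]
```

View pics/s8.png

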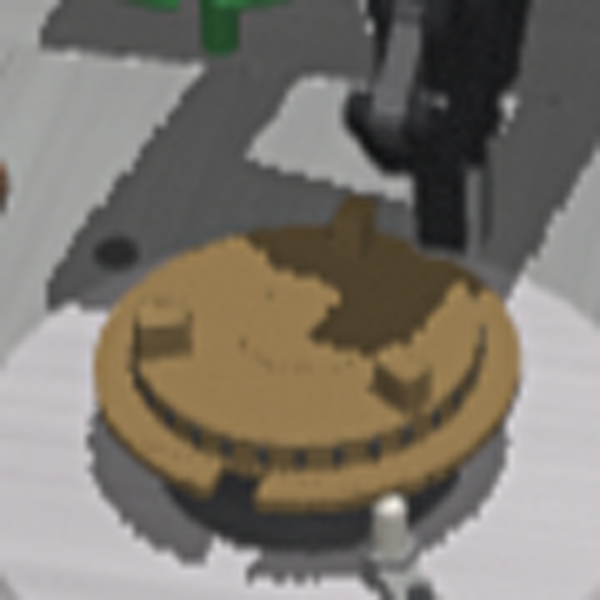

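The finger is beside the near lug at tip z about 139. Now I approach and push along the arc in steps of about 2.5° per row.

{"op": "jog_arm", "data": {"targets": [[-0.008, 0.001, -0.001, 0, 0, 0, 1], [-0.013, 0.001, -0.0015, 0, 0, 0, 1], [-0.0155, 0.001, -0.0015, 0, 0, 0, 1], [-0.0175, 0.0005, -0.0015, 0, 0, -0.045, 1], [-0.019, 0, -0.0015, 0, 0, -0.087, 1]]}}

```text
time: 9.43
tool_pos: [554.8, -31.1, 103.6]
tcp_rot: [180.0, -0.0, 95.1]
ft_force: [-1.4, 2.6, 0.8]
finger_gap: -0.2
```

```bash
python3 - <<'E'
from bench import r
from h import *
s=r.sense();print(s['tool_pos'],s['tcp_rot'],s['ft_force'])
p=r.snapshot("scene");cv2.imwrite("pics/s9.png",cv2.resize(p["pixels"][210:300,250:340],(600,600),interpolation=cv2.INTER_CUBIC)[:,:,::-1])
E
```

```text
[554.82165248 -31.07134512 103.61634963] [ 1.79989043e+02 -2.82397738e-02  9.50576421e+01] [-1.42319519  2.58199591  0.8453742 ]
```

View pics/s9.png

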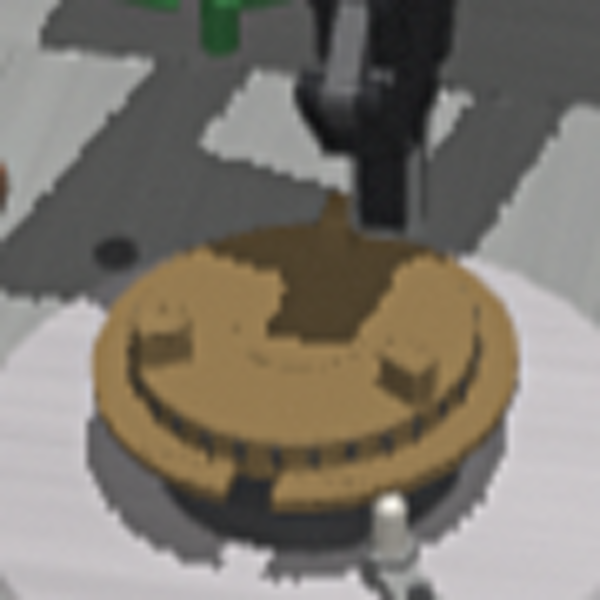

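The head turns: notch moved from crop x 237 to 250, with about 2.6 N sideways. I compute the further arc steps in the current tool frame.

```bash
cat > arc.py <<'E'
from h import *
import sys
x,y,yaw,d=map(float,sys.argv[1:5]);ths=map(float,sys.argv[5:])
c=np.array([598.4,-43.8]);a=np.radians(yaw)
X=np.array([np.cos(a),np.sin(a)]);Y=np.array([np.sin(a),-np.cos(a)])
for t in ths:
    b=np.radians(t);er=np.array([np.cos(b),np.sin(b)]);et=np.array([-er[1],er[0]])
    D=c+43*er-d*et-[x,y];print(t,(D@X).round(1),(D@Y).round(1),(-np.radians(t-89.4-yaw)).round(3))
E
python3 arc.py 554.4 -31.0 95 16 187 189.5 192 194.5 197 199.5 202 204.5 207 209.5
```

```text
187.0 -2.1 -0.8 -0.045
189.5 -4.0 -1.4 -0.089
192.0 -5.9 -1.9 -0.133
194.5 -7.9 -2.3 -0.176
197.0 -9.9 -2.7 -0.22
199.5 -11.9 -2.9 -0.264
202.0 -13.9 -3.1 -0.307
204.5 -15.9 -3.2 -0.351
207.0 -17.9 -3.1 -0.394
209.5 -19.9 -3.0 -0.438
```

{"op": "jog_arm", "data": {"targets": [[-0.002, -0.0008, 0.001, 0, 0, -0.045, 1], [-0.004, -0.0014, 0.0015, 0, 0, -0.089, 1], [-0.006, -0.0019, 0.002, 0, 0, -0.133, 1], [-0.008, -0.0023, 0.002, 0, 0, -0.176, 1], [-0.01, -0.0027, 0.002, 0, 0, -0.22, 1]]}}

```text
time: 9.9
tool_pos: [553.2, -40.9, 101.7]
tcp_rot: [180.0, -0.0, 107.6]
ft_force: [0.1, 1.8, 1.2]
finger_gap: -0.1
```

```bash
python3 - <<'E'
from bench import r
from m import *
s=r.sense();print(s['tool_pos'],s['tcp_rot'],s['ft_force'])
p=r.snapshot("wrist");measure(p);cv2.imwrite("pics/w10.png",p["pixels"][:,:,::-1])
E
```

```text
[553.20911855 -40.92977331 101.71122512] [ 1.79951858e+02 -9.37514645e-03  1.07639390e+02] [0.09155353 1.78602703 1.18986657]
centre [597.12 -34.4 ] r 55.2 notch -113.03 203 [311 293] [472 376]
```

View pics/w10.png

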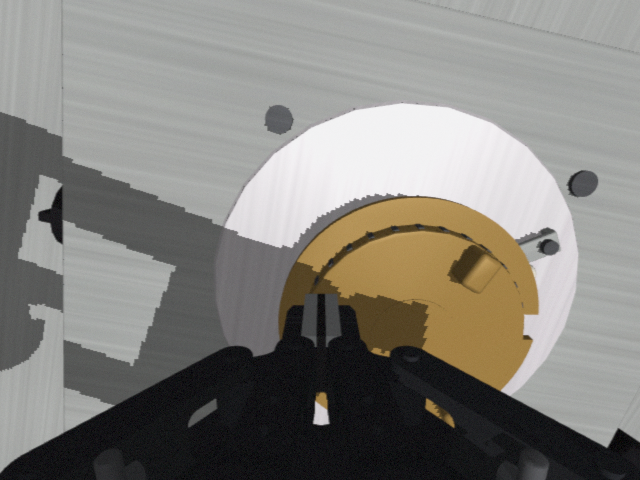

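The wrist view shows the notch between about (538,314) and (531,338), and the bracket hole at (549,247). I compute the angle from those.

```bash
python3 - <<'E'
from bench import r
from m import *
p=r.snapshot("wrist");c=np.array([598.4,-43.8])
m=cv2.inRange(cv2.cvtColor(p["pixels"],cv2.COLOR_RGB2HSV),(12,80,30),(28,255,255))
n,l,st,ce=cv2.connectedComponentsWithStats(m);i=1+np.argmax(st[1:,4])
# sample circle r=58..61 at z 124.5 by angle, list the non-brass gap
for rr in (55,58,61):
    a=np.radians(np.arange(-40,80,.25));X=np.c_[c[0]+rr*np.cos(a),c[1]+rr*np.sin(a),np.full(len(a),124.5)]
    u=proj(p,X).round().astype(int);v=np.array([m[y,x]>0 for x,y in u])
    g=np.degrees(a[~v]);print(rr,g.min() if len(g) else 0,g.max() if len(g) else 0,len(g),g.mean())
for z in (95,):
    B=ray(p,[(549,247)],z)[0,:2]-c;print(np.degrees(np.arctan2(B[1],B[0])),np.hypot(*B))
E
```

```text
55 -40.0 -21.0 77 -30.5
58 -40.0 24.75 127 -11.683070866141732
61 -40.0 24.5 128 -11.84375
39.14784380062245 87.07060679036927
```

The notch is now at about 17°, as predicted. I continue.

```bash
python3 arc.py 553.0 -41.0 107.6 16 199.5 202 204.5 207 209.5; python3 arc.py 552.9 -51.1 120.1 16  211.5 213.5 215 216.5
```

```text
199.5 -1.8 -1.1 -0.044
202.0 -3.7 -1.7 -0.087
204.5 -5.7 -2.2 -0.131
207.0 -7.6 -2.6 -0.175
209.5 -9.6 -2.9 -0.218
211.5 -1.6 -0.4 -0.035
213.5 -3.1 -0.8 -0.07
215.0 -4.2 -1.2 -0.096
216.5 -5.4 -1.5 -0.122
```

{"op": "jog_arm", "data": {"targets": [[-0.0018, -0.0011, 0, 0, 0, -0.044, 1], [-0.0037, -0.0017, 0, 0, 0, -0.087, 1], [-0.0057, -0.0022, 0, 0, 0, -0.131, 1], [-0.0076, -0.0026, 0, 0, 0, -0.175, 1], [-0.0096, -0.0029, 0, 0, 0, -0.218, 1]]}}

```text
time: 10.42
tool_pos: [553.3, -50.8, 101.5]
tcp_rot: [180.0, -0.0, 120.1]
ft_force: [0.2, 1.9, 0.0]
finger_gap: 0.1
```

{"op": "jog_arm", "data": {"targets": [[-0.0016, -0.0004, 0, 0, 0, -0.035, 1], [-0.0031, -0.0008, 0, 0, 0, -0.07, 1], [-0.0042, -0.0012, 0, 0, 0, -0.096, 1], [-0.0054, -0.0015, 0, 0, 0, -0.122, 1]]}}

```text
time: 10.75
tool_pos: [554.6, -56.3, 101.6]
tcp_rot: [180.0, 0.0, 127.0]
ft_force: [-0.6, 2.0, 1.4]
finger_gap: 0.5
```

```bash
cat > look.py <<'E'
from bench import r
from m import *
import sys
s=r.sense();print(s['tool_pos'],s['tcp_rot'],s['ft_force'])
p=r.snapshot("wrist");c=np.array([598.4,-43.8])
m=cv2.inRange(cv2.cvtColor(p["pixels"],cv2.COLOR_RGB2HSV),(12,80,30),(28,255,255))
for rr in (55,58,61):
    a=np.radians(np.arange(10,70,.25));X=np.c_[c[0]+rr*np.cos(a),c[1]+rr*np.sin(a),np.full(len(a),124.5)]
    u=proj(p,X).round().astype(int);v=np.array([m[y,x]>0 if 0<=x<640 and 0<=y<480 else True for x,y in u])
    g=np.degrees(a[~v]);print(rr,g.min() if len(g) else 0,g.max() if len(g) else 0,len(g),g.mean())
cv2.imwrite(f"pics/{sys.argv[1]}.png",p["pixels"][:,:,::-1])
k=proj(p,[c[0]+62*np.cos(.7),c[1]+62*np.sin(.7),122])[0].astype(int);k=np.clip(k,50,[589,429]);print(k)
cv2.imwrite(f"pics/{sys.argv[1]}c.png",cv2.resize(p["pixels"][k[1]-50:k[1]+50,k[0]-50:k[0]+50],(600,600),interpolation=cv2.INTER_CUBIC)[:,:,::-1])
E
python3 look.py w11
```

```text
[554.63161957 -56.28822204 101.5566262 ] [1.79972774e+02 3.66689869e-03 1.26998311e+02] [-0.64965888  1.9966697   1.3818194 ]
55 0 0 0 nan
58 32.5 43.75 46 38.125
61 31.750000000000004 43.5 48 37.625
[533 318]look.py:10: RuntimeWarning: Mean of empty slice.
  g=np.degrees(a[~v]);print(rr,g.min() if len(g) else 0,g.max() if len(g) else 0,len(g),g.mean())
  ret = ret.dtype.type(ret / rcount)
```

View pics/w11c.png

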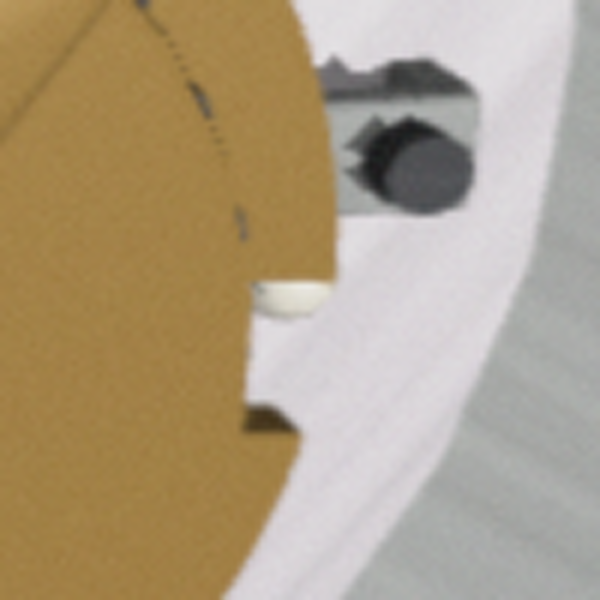

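The white post cap is now in the notch at crop (290,298), at its upper (CCW) side, while the notch spans rows 282–433. A few more degrees CCW are needed. I compute how many by casting rays.

```bash
python3 - <<'E'
from bench import r
from m import *
p=r.snapshot("wrist");c=np.array([598.4,-43.8]);print(p['origin'])
f=lambda x,y:(483+x/6,268+y/6)
for n,uv,z in(("up",f(310,282),124.5),("lo",f(285,433),124.5),("post low edge",f(290,320),114.5),("post low edge117",f(290,320),117)):
    X=ray(p,[uv],z)[0,:2]-c;print(n,X,np.degrees(np.arctan2(X[1],X[0])),np.hypot(*X), "tang@39.5",X@[-np.sin(np.radians(39.5)),np.cos(np.radians(39.5))])
E
```

```text
[508.85191013   1.54832329 284.20498957]
up [44.40399648 41.79006653] 43.26297471388239 60.97642629394424 tang@39.5 4.0018276238846155
lo [53.06156525 30.84027274] 30.165873400785415 61.373057033599174 tang@39.5 -9.954193390656258
post low edge [54.11540613 37.96759056] 35.053656876795685 66.10608983963462 tang@39.5 -5.1249049691918245
post low edge117 [51.999035   38.07631943] 36.213471850885604 64.44924935921841 tang@39.5 -3.694829520011222
```

The notch is at about 36.7° and the post at about 40.0–40.2°, so I advance 3.4°.

```bash
python3 arc.py 554.4 -56.5 127.1 16 216.5 218 219.9
```

```text
216.5 0.0 -0.1 -0.0
218.0 -1.1 -0.5 -0.026
219.9 -2.5 -1.0 -0.059
```

{"op": "jog_arm", "data": {"targets": [[-0.0011, -0.0004, 0, 0, 0, -0.026, 1], [-0.0018, -0.0007, 0, 0, 0, -0.045, 1], [-0.0025, -0.001, 0, 0, 0, -0.059, 1], [-0.0025, -0.001, 0, 0, 0, -0.059, 1]]}}

```text
time: 11.18
tool_pos: [555.2, -59.0, 101.3]
tcp_rot: [180.0, 0.0, 130.4]
ft_force: [-0.2, 0.8, -0.0]
finger_gap: 0.2
```

```bash
python3 look.py w12 2>/dev/null
```

```text
[555.21962343 -58.99626294 101.28872451] [1.79994274e+02 6.36370814e-03 1.30436671e+02] [-0.20690526  0.84143344 -0.03526211]
55 0 0 0 nan
58 35.25 46.5 46 40.875
61 34.0 46.0 49 40.0
[532 325]
```

View pics/w12c.png

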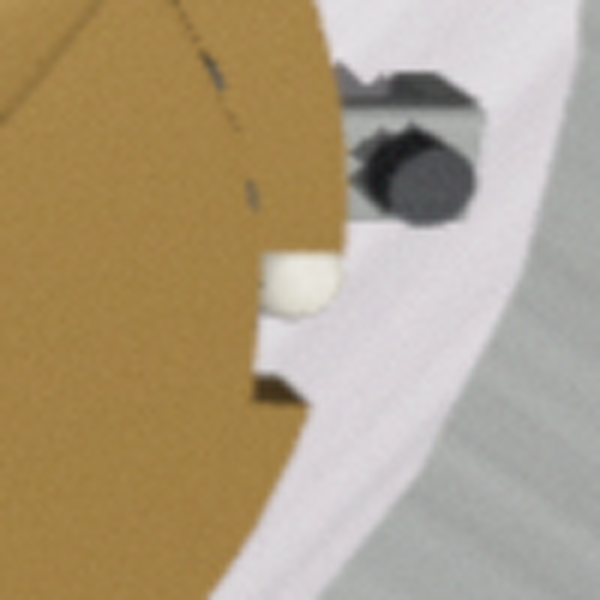

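The notch spans rows 252–403 (top edge) and the post's lower edge is at row 320. After allowing for height, the notch is about 1 mm CW of centre, so I nudge it another ~1.1°.

{"op": "jog_arm", "data": {"targets": [[-0.0005, -0.0002, 0, 0, 0, -0.01, 1], [-0.001, -0.0003, 0, 0, 0, -0.02, 1], [-0.001, -0.0003, 0, 0, 0, -0.02, 1], [-0.001, -0.0003, 0, 0, 0, -0.02, 1]]}}

```text
time: 11.57
tool_pos: [555.5, -59.9, 101.2]
tcp_rot: [-180.0, -0.0, 131.6]
ft_force: [0.1, 0.6, 0.9]
finger_gap: -0.0
```

```bash
python3 look.py w13 2>/dev/null
```

```text
[555.54559704 -59.9054241  101.22102833] [-1.79996855e+02 -3.89020650e-04  1.31583495e+02] [0.09634949 0.61751728 0.90552622]
55 0 0 0 nan
58 35.75 47.0 46 41.375
61 35.0 46.75 48 40.875
[532 328]
```

View pics/w13c.png

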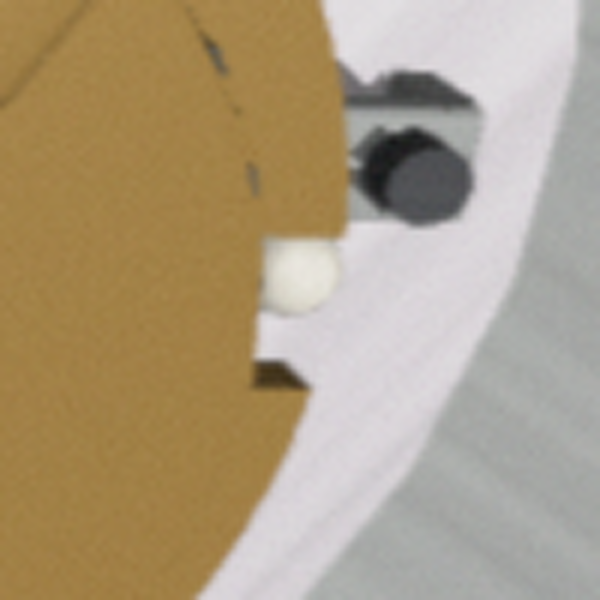

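The notch is now centred over the post (corrected centres both at about row 258). I back off, lift, and go over the middle.

{"op": "jog_arm", "data": {"targets": [[0.006, 0, 0, 0, 0, 0, 1], [0.007, 0, -0.012, 0, 0, 0, 1], [0.007, 0, -0.025, 0, 0, 0, 1], [-0.004, 0.02, -0.027, 0, 0, 0, 1], [-0.016, 0.042, -0.027, 0, 0, 0, 1]]}}

```text
time: 12.03
tool_pos: [599.3, -44.4, 132.1]
tcp_rot: [179.8, 0.2, 131.6]
ft_force: [0.6, -0.1, 0.3]
finger_gap: -0.1
```

{"op": "jog_arm", "data": {"targets": [[0, 0, 0, 0, 0, 0, 1], [0, 0, 0.01, 0, 0, 0, 1], [0, 0, 0.02, 0, 0, 0, 1], [0, 0, 0.027, 0, 0, 0, 1], [0, 0, 0.027, 0, 0, 0, 1]]}}

```text
time: 12.45
tool_pos: [595.1, -43.9, 98.3]
tcp_rot: [-179.8, -0.2, 131.6]
ft_force: [-0.7, 0.1, -0.0]
finger_gap: 0.2
```

```bash
python3 look.py w14 2>/dev/null
```

```text
[595.09250178 -43.8765114   98.31851462] [-179.82969493   -0.196129    131.57786379] [-0.70767352  0.09426416 -0.00409219]
55 10.0 47.75 63 35.40873015873016
58 10.0 47.25 62 35.01209677419355
61 10.0 47.0 60 34.80416666666667
[457 304]
```

View pics/w14.png

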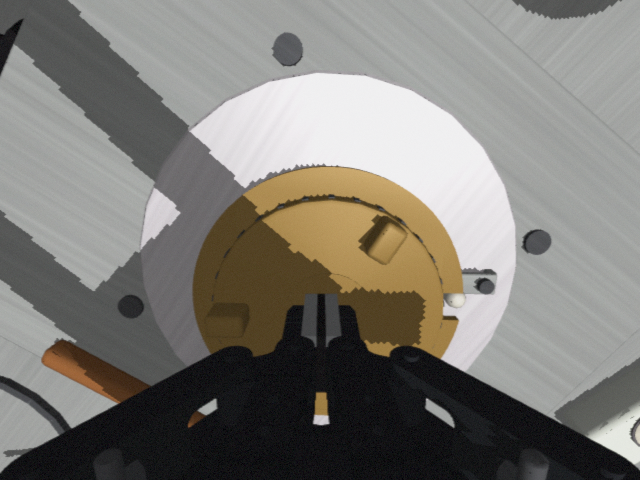

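The post cap at (455,299) stands in the notch with the fingertip over the middle. Now I press down in small steps.

{"op": "jog_arm", "data": {"targets": [[0.0, 0, 0.001, 0, 0, 0, 1], [0, 0, 0.001, 0, 0, 0, 1], [0, 0, 0.002, 0, 0, 0, 1], [0, 0, 0.002, 0, 0, 0, 1]]}}

```text
time: 12.83
tool_pos: [597.7, -44.0, 99.5]
tcp_rot: [180.0, 0.0, 131.6]
ft_force: [0.0, -0.4, 0.2]
finger_gap: 0.3
```

{"op": "jog_arm", "data": {"targets": [[0.0, 0, 0.001, 0, 0, 0, 1], [0, 0, 0.0015, 0, 0, 0, 1], [0, 0, 0.002, 0, 0, 0, 1], [0, 0, 0.002, 0, 0, 0, 1]]}}

```text
time: 13.17
tool_pos: [597.5, -43.9, 97.1]
tcp_rot: [-180.0, -0.0, 131.6]
ft_force: [0.0, -0.0, 0.1]
finger_gap: 0.2
```

{"op": "jog_arm", "data": {"targets": [[0, 0, 0.001, 0, 0, 0, 1], [0, 0, 0.0015, 0, 0, 0, 1], [0, 0, 0.002, 0, 0, 0, 1], [0, 0, 0.002, 0, 0, 0, 1]]}}

```text
time: 13.5
tool_pos: [597.6, -43.9, 95.3]
tcp_rot: [180.0, 0.0, 131.6]
ft_force: [-0.5, 0.3, 1.6]
finger_gap: 0.3
```

{"op": "jog_arm", "data": {"targets": [[0, 0, 0.0005, 0, 0, 0, 1], [0, 0, 0.001, 0, 0, 0, 1], [0, 0, 0.001, 0, 0, 0, 1]]}}

```text
time: 13.75
tool_pos: [597.6, -43.9, 94.8]
tcp_rot: [180.0, 0.0, 131.6]
ft_force: [-2.6, 1.3, 4.8]
finger_gap: -0.2
```

{"op": "jog_arm", "data": {"targets": [[0, 0, 0.0005, 0, 0, 0, 1], [0, 0, 0.001, 0, 0, 0, 1], [0, 0, 0.001, 0, 0, 0, 1]]}}

```text
time: 14.0
tool_pos: [597.7, -44.0, 93.9]
tcp_rot: [180.0, 0.0, 131.6]
ft_force: [-3.1, -0.0, 5.5]
finger_gap: -0.4
```

It yields at about 5 N. I continue down.

{"op": "jog_arm", "data": {"targets": [[0, 0, 0.0005, 0, 0, 0, 1], [0, 0, 0.001, 0, 0, 0, 1], [0, 0, 0.0015, 0, 0, 0, 1], [0, 0, 0.002, 0, 0, 0, 1], [0, 0, 0.002, 0, 0, 0, 1]]}}

```text
time: 14.42
tool_pos: [597.7, -43.9, 91.8]
tcp_rot: [180.0, 0.0, 131.6]
ft_force: [-2.0, 0.6, 5.6]
finger_gap: -0.0
```

{"op": "jog_arm", "data": {"targets": [[0, 0, 0.0005, 0, 0, 0, 1], [0, 0, 0.001, 0, 0, 0, 1], [0, 0, 0.0015, 0, 0, 0, 1], [0, 0, 0.002, 0, 0, 0, 1], [0, 0, 0.002, 0, 0, 0, 1]]}}

```text
time: 14.83
tool_pos: [597.6, -43.9, 89.9]
tcp_rot: [180.0, 0.0, 131.6]
ft_force: [-2.6, -0.2, 5.8]
finger_gap: -0.0
```

{"op": "jog_arm", "data": {"targets": [[0, 0, 0.0005, 0, 0, 0, 1], [0, 0, 0.001, 0, 0, 0, 1], [0, 0, 0.001, 0, 0, 0, 1]]}}

```text
time: 15.08
tool_pos: [597.7, -43.9, 88.9]
tcp_rot: [180.0, 0.0, 131.6]
ft_force: [-3.0, 1.2, 5.7]
finger_gap: -0.2
```

{"op": "jog_arm", "data": {"targets": [[0, 0, 0.0005, 0, 0, 0, 1], [0, 0, 0.001, 0, 0, 0, 1], [0, 0, 0.001, 0, 0, 0, 1]]}}

```text
time: 15.33
tool_pos: [597.7, -44.0, 88.5]
tcp_rot: [180.0, 0.0, 131.6]
ft_force: [-5.9, 0.9, 10.1]
finger_gap: 0.2
```

{"op": "jog_arm", "data": {"targets": [[0, 0, 0.0005, 0, 0, 0, 1], [0, 0, 0.001, 0, 0, 0, 1], [0, 0, 0.001, 0, 0, 0, 1]]}}

```text
time: 15.58
tool_pos: [597.8, -43.9, 88.5]
tcp_rot: [180.0, 0.0, 131.6]
ft_force: [-8.6, 1.4, 15.8]
finger_gap: 0.3
```

It has bottomed out: force rises to 16 N at z 88.5, after about 7.5 mm of travel. I retract straight up and look.

{"op": "jog_arm", "data": {"targets": [[0, 0, -0.005, 0, 0, 0, 1], [0, 0, -0.03, 0, 0, 0, 1], [0, 0, -0.06, 0, 0, 0, 1], [0.02, -0.02, -0.09, 0, 0, 0, 1], [0.05, -0.04, -0.12, 0, 0, 0, 1]]}}

```text
time: 16.0
tool_pos: [538.4, -34.9, 203.7]
tcp_rot: [-180.0, 0.0, 131.6]
ft_force: [-0.6, -0.4, 1.5]
finger_gap: 0.2
```

{"op": "jog_arm", "data": {"targets": [[0.04, -0.01, -0.01, 0, 0, 0, 1], [0.06, -0.02, -0.02, 0, 0, 0, 1], [0.06, -0.02, -0.02, 0, 0, 0, 1], [0.06, -0.02, -0.02, 0, 0, 0, 1]]}}

```text
time: 16.33
tool_pos: [483.8, -2.2, 224.1]
tcp_rot: [179.9, 0.1, 131.7]
ft_force: [-0.0, 0.0, -1.6]
finger_gap: 0.3
```

```bash
python3 - <<'E'
from bench import r
from m import *
s=r.sense();print(s['time'],s['tool_pos'],s['ft_force'])
p=r.snapshot("scene");cv2.imwrite("pics/s20.png",cv2.resize(p["pixels"][225:325,240:340],(600,600),interpolation=cv2.INTER_CUBIC)[:,:,::-1])
p=r.snapshot("wrist");cv2.imwrite("pics/w20.png",p["pixels"][:,:,::-1])
for z in (117,124.5): measure(p,z)
E
```

```text
16.3333 [483.84622397  -2.20104272 224.14987905] [-0.00474974  0.02045733 -1.64866502]
centre [591.98 -21.48] r 47.8 notch -97.78 159 [353 278] [446 357]
centre [587.83 -19.06] r 46.3 notch -96.59 157 [354 278] [446 357]
```

View pics/s20.png

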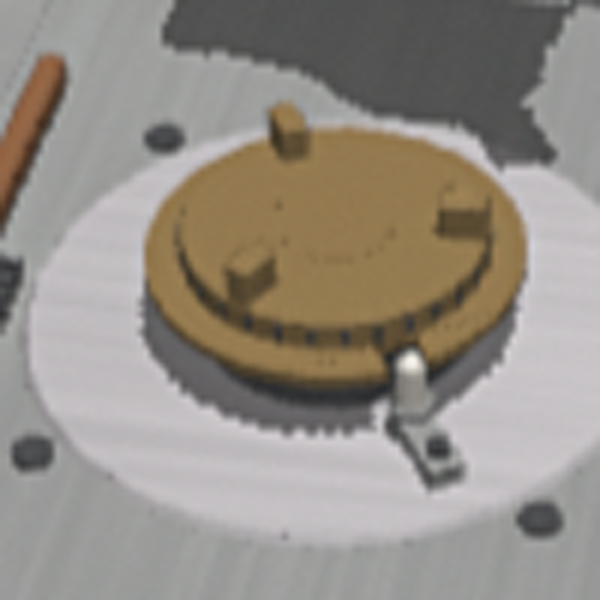

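View pics/w20.png

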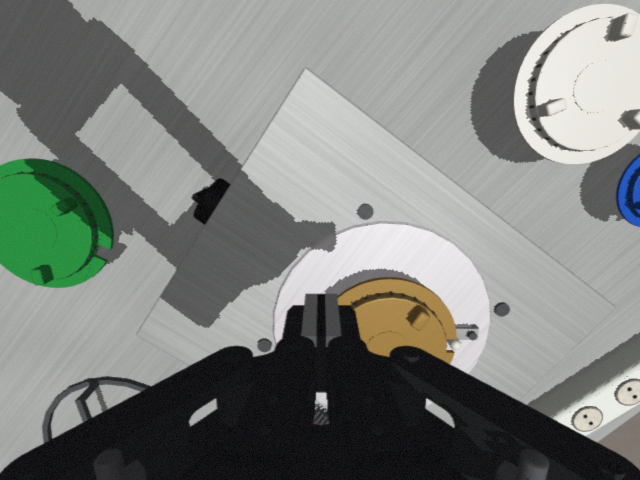

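The scene view shows the post tip standing up inside the notch (crop (408,365)), with the flange down around it. One more check: height and level from the outline shift against the first scene picture, plus the bystanders in the top view.

```bash
python3 - <<'E'
from bench import r
from m import *
p=r.snapshot("scene");a=cv2.imread("pics/scene0.png")[:,:,::-1];b=p["pixels"]
def box(im):
    m=cv2.inRange(cv2.cvtColor(np.ascontiguousarray(im),cv2.COLOR_RGB2HSV),(12,80,30),(28,255,255));n,l,st,ce=cv2.connectedComponentsWithStats(m);i=l[262,295]
    c=max(cv2.findContours((l==i).astype(np.uint8),cv2.RETR_EXTERNAL,cv2.CHAIN_APPROX_NONE)[0],key=cv2.contourArea)[:,0].astype(float)
    # flange outline lower half
    best=[]
    for z in (117,119,121,123,124.5,126):
        P=ray(p,c[c[:,1]<=266],z)[:,:2];q=P[np.hypot(*(P-[598.4,-43.8]).T)>58]
    return st[i],c
for n,im in(("before",a),("now",b)):
    st,c=box(im);L=c[c[:,0]<st[0]+2];Rr=c[c[:,0]>st[0]+st[2]-3]
    print(n,st,"left row",L[:,1].mean(),"right row",Rr[:,1].mean(), "bottom at cols", [c[(abs(c[:,0]-x)<1),1].max() for x in (275,285,295)])
c=np.array([598.4,-43.8]);A=np.radians(np.arange(0,360,2))
for h in(117,124.5):
    u=proj(p,np.c_[c[0]+64*np.cos(A),c[1]+64*np.sin(A),np.full(len(A),h)]);print(h,u.min(0).round(1),u.max(0).round(1),"bottom",[u[(abs(u[:,0]-x)<2),1].max().round(1) for x in (275,285,295)], "LR rows",u[u[:,0].argmin(),1].round(1),u[u[:,0].argmax(),1].round(1))
t=r.snapshot("top")["pixels"];cv2.imwrite("pics/t20.png",t[:,:,::-1])
t0=cv2.imread("pics/top0.png")[:,:,::-1]
for n,(x0,y0,x1,y1) in dict(brush=(364,188,384,252),pan=(420,216,494,292),pot=(115,222,210,285)).items():
    s=lambda i:cv2.GaussianBlur(np.float32(cv2.cvtColor(np.ascontiguousarray(i[y0:y1,x0:x1]),cv2.COLOR_RGB2GRAY)),(0,0),1)
    print(n,cv2.phaseCorrelate(s(t0),s(t)))
E
```

```text
before [ 264  239   64   48 2108] left row 265.0 right row 263.5 bottom at cols [np.float64(281.0), np.float64(280.0), np.float64(286.0)]
now [ 264  242   63   48 2085] left row 268.0 right row 266.5 bottom at cols [np.float64(283.0), np.float64(287.0), np.float64(288.0)]
117 [264.  245.5] [327.9 286.8] bottom [np.float64(282.8), np.float64(286.0), np.float64(286.8)] LR rows 267.1 265.4
124.5 [263.7 242.7] [327.9 283.9] bottom [np.float64(280.3), np.float64(283.1), np.float64(283.9)] LR rows 264.3 262.5
brush ((-0.028621530608512913, -0.0533797432025267), 1.008241169154644)
pan ((0.5009322700787564, -0.010109055448097592), 1.000258372982343)
pot ((0.004383193220490966, -0.007084808928006225), 1.0016744493041188)
```

Left and right outline rows both dropped 3 px, matching 7.5 mm, so the head is home and level. Bystanders are unmoved. I hand in.

```bash
python3 -c "
from bench import r
print(r.hand_in())"
```

```text
the job is handed in; nothing more can be done
None
```

I turned the burner head about 41° counter-clockwise by pushing its near lug with the shut fingers. I stopped when the wrist view showed the post centred in the notch. I then pressed the head down in the middle and handed the job in at about 16.5 s of the 64 s; no verdict is reported.

**Last checks:**
- **Seated:** The head went down at about 5.5 N over about 7.5 mm of travel. It then stopped hard, reaching about 16 N at the last step.
- **Level:** In the scene view the left and right sides of the flange each dropped by the same 3 px, which matches the expected home height.
- **Notch:** The post tip stands up inside the notch. I checked this by eye in the scene view after pressing, and did not measure it again.
- **Bystanders:** The brush and pot show no shift in the top view. The pan support shows 0.5 px (about 1.4 mm), against a 15 mm limit.
- **Contact:** The robot was clear of everything when I handed in.

**Checks that failed or disagreed:**
- **Fingertip position:** The real fingertips were about 39 mm above the reported TCP. The cameras put it at about 33 mm before a light touch on the head's top confirmed it, so I worked with touch-corrected heights.
- **Circle fit:** The fit on the last wrist picture failed because the gripper hid part of the head, so I did not use it.

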